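# Clamp the gearbox cover in the bench fixture

## Task

Clamp the cast gearbox cover that lies in the fixture: with the outside of a finger, push the open clamp strap round over the cover until it stands against its stop pin, and only then push the cam lever fully down with the fingertips, so that the rubber foot presses on the cover's round boss. Everything is only pushed: the cover stays in its nest, nothing is picked up, and the gear, bearing, pinion and tray standing around stay where they are. Finish with the hand clear of everything.

Things in the scene. Friction and masses are not known exactly. Their poses are not given: they have to be found in the camera images.
- fixture: Clamping fixture bolted to the bench: dark steel plate 150 (x) x 235 (y) x 12 mm, from y = -195 to +40 mm in its own frame, z up. Origin: on the axis of the clamp's upright pivot post (24 mm diameter), at bench height. The nested cover's centre is at y = -110 mm of this frame; the stop pin (12 mm diameter, 84 mm high) stands at x = +22, y = -36 mm.
- strap (a joint): Angle (rad) of the clamp strap about the upright post. 0: home, against the stop pin, pointing along the fixture's -y over the cover. It grows as the strap opens, clockwise seen from above: at 1.57 it points along the fixture's -x; 2.2 is the open end stop. It starts at 1.15 to 2.0, turns stiffly (about 2 N at 75 mm from the axis) and stays where it is left.
- strap_point (a point): Point inside the strap, a steel bar 30 mm wide, 12 thick (72 to 84 mm above the bench), ending 145 mm from the post's axis, with a 28 mm tail. The point is at mid-width, mid-thickness, 75 mm from the axis: a good place to push. Its y axis points back to the post; pushing the side face at x = -15 mm towards +x closes the strap. The foot's edge begins 21 mm further out.
- lever (a joint): Angle (rad) of the cam lever on top of the strap, over the post. 0: raised, leaning 65 degrees above level, away from the strap's end. It grows as the lever goes down and ends at 1.05 (5 degrees above level; along the fixture's +y when the strap is home). It turns with the strap, starts at 0 to 0.25, takes about 4 to 6 N at the grip and stays down by friction.
- lever_pivot (a point): Centre of the lever's level pivot pin, on the axis of the pivot post, 100 mm above the bench.
- lever_grip (a point): Point on the axis of the lever's black round grip (18 mm diameter), 90 mm from the lever's pivot; the grip runs from 50 to 119 mm from the pivot.
- foot: Round black rubber foot (28 mm diameter, 6 mm thick) under the strap, 110 mm from the pivot axis. Origin: centre of its underside, about 62 mm above the bench with the lever up; the lever drives it down by up to 7.5 mm. It is sprung and meets the boss, 57 mm above the bench, with some 10 N.
- cover: Cast aluminium gearbox cover, 0.8 kg, loose between low nest blocks on the fixture plate: flange 128 x 112 x 10 mm, raised middle 94 x 80 mm up to 36 mm, round boss 44 mm in diameter on top, 45 mm high in all. Origin: centre of its underside, 12 mm above the bench.
- gear: Bystander: toothed steel gear lying flat on the bench, 80 mm in diameter, 24 mm high. Origin: centre of its underside.
- bearing: Bystander: steel bearing ring lying flat, 68 mm in diameter, 19 mm high. Origin: centre of its underside.
- pinion: Bystander: small stepped steel pinion standing upright, 51 mm in diameter, 50 mm high. Origin: centre of its underside.
- tray: Bystander: empty red plastic parts tray, 150 x 95 x 45 mm. Origin: centre of its underside.
Not all that is in view belongs to the job. Of the things like the cover, leave any that is yellow; of the rest the larger one is meant.

How it is judged (in metres and radians):
On the way, in this order (a step that is already met when the one before it is completed fails the run):
1. the strap stands over the cover against its stop pin, with the lever still up (value of joint strap below 0.09 rad and value of joint lever below 0.5 rad), for 0.1 s.
2. the lever is fully down with the strap home, and the foot presses on the cover (value of joint strap below 0.09 rad and value of joint lever above 0.93 rad and contact force between foot and cover above 3 N), for 0.2 s.
At the end, for the whole second after the job is handed in: The strap is within 0.09 rad (5 degrees) of home, the lever is down past 0.93 of its 1.05 rad, the foot presses on the cover with more than 3 N, the cover is at rest, within 12 mm of where it began and not tilted, and each bystander is within 30 mm of where it began (all of step 2 and linear speed of cover below 0.01 m/s and distance of cover from where it was at the start of the episode below 0.012 m and angle between cover's own z axis and vertical below 0.08 rad and distance of each of gear, bearing, pinion, tray from where it was at the start of the episode below 0.03 m); the robot touches nothing.
It fails at once if the lever is pushed down (past 0.6 rad) while the strap is not yet home (more than 0.15 rad off) (value of joint lever above 0.6 rad and value of joint strap above 0.15 rad).
It fails at once if the cover is shifted, tipped or lifted out of its nest (over 12 mm or 0.08 rad) (not (distance of cover from where it was at the start of the episode below 0.012 m) or not (angle between cover's own z axis and vertical below 0.08 rad)).
It fails at once if a bystander is moved or lifted by more than 30 mm (not (distance of gear from where it was at the start of the episode below 0.03 m) or not (distance of bearing from where it was at the start of the episode below 0.03 m) or not (distance of pinion from where it was at the start of the episode below 0.03 m) or not (distance of tray from where it was at the start of the episode below 0.03 m)).
It also fails if it takes over 51 s, if anything falls off the work surface, if the arm or the gripper's body presses on something with over 40 N, if the wrist force passes 120 N, or if a joint passes its speed limit or range.

## Robot

A 6-joint arm with a two-finger parallel gripper is mounted at the origin on the work surface. World frame = base frame: x ahead of the robot, y to its left, z up, the work surface at z = 0. Lengths are in m, angles in degrees, forces in N, time in s.
With the tool pointing down it reaches from about 0.4 to 0.825 m from the base axis. Payload 7 kg.
Tool frame: the origin (TCP) lies between the finger pads; the fingertips stand ctrl.tip_extent ahead of it and the grasp point (between the pads) lies 2 mm behind it (ctrl.tip_extent is the distance from the TCP to the fingertips, in m); z points along the fingers, y is the direction in which the jaws open and shut (so a half turn about z gives the same grasp; the last joint's range is limited). The gripper opens to 88 mm and grips with 3 to 60 N. Pads are 19 mm wide; open, the fingers measure 130 mm over their backs; the gripper's body (78 mm by 193 mm) begins 47 mm behind the grasp point.
Start: joints at [90.991, 20.546, 0.682, 0, -70.136, -16.507], TCP at [0.181, 0.65, 0.209] pointing down, gripper open.
Joint ranges: [-176.03, 176.03], [-82.01, 121.73], [-58.28, 71.71], [-173.87, 95.51], [-174.79, -0.11], [-173.66, 173.66]. Speed limits (degrees/s): [136.94, 136.94, 172.46, 180, 180, 180].

## Interface

Orientations are given as [roll, pitch, yaw] about the fixed x, y, z axes, in that order (R = Rz(yaw) Ry(pitch) Rx(roll)).
In Python, from plant import ctrl gives the robot as it stands.
- The arm moves only by the shell command python3 -m handwheel 'ROWS' [OPENING]. ROWS is JSON, a list of rows, each a list of 6 numbers: the shift along the tool's x, y, z in m, then the turn, a rotation vector about the tool's x, y, z in rad. In form: [[dx, dy, dz, ax, ay, az], ...]. A call has 1 to 8 rows; each row is the pose to reach, as a shift and turn from the pose commanded when the call began, along the tool's axes at that moment; what a row does not reach only later rows make up. A row lasts 1/8 s, in which the tool goes at most 62.5 mm and 10.7 degrees, less where a joint would pass 70% of its speed; a pose out of reach is approached as far as the arm can. A call with a gripper value outside its range is refused whole. OPENING is the closure, from -1 (fully open) to 1 (shut), so that 0 is half open, set as the call begins (- or left out, the last holds). The fingers move at their own pace and stop on an object; the grip force is fixed at half the most. Time passes only in rows, so rows that repeat a pose let the fingers close. It gives the time, the measured TCP pose, the force and the opening at its end, in the units of the state.
- ctrl.get_obs(): the state, without advancing time (a new reading comes with each control period).
- ctrl.snapshot(name): name is "scene" or "top" or "wrist"; returns a dict with "img" (420x560x3 uint8, blue, green, red), "fx", "fy", "cx", "cy" (pixels), "R" (3x3) and "t" (3): a world point X has camera coordinates R X + t. Camera axes: x right, y down, z forward; pixel columns grow to the right and rows downward; lengths in m; the calibration is good to about 2 mm. A picture is of the moment at which its call begins. There is no depth.
- ctrl.close_job(): hands the job in, once; it reports no verdict.
The state is a dict: "clock": time; "joint_pos": joint angles; "qvel": joint speeds; "tau": joint torques, N m; "tool_pos": TCP position; "orientation": TCP orientation; "force": force on the tool from outside, world axes, zero at the start; "moment": the same for the moment, N m; "opening": finger opening in m.
Only numpy, scipy, OpenCV 4.12 (cv2) and the standard library are available. Lean on these libraries where they do the work, as an engineer would, in place of code of your own. Each camera call takes 0.05 s, during which the arm holds its last target.

## Working session

There is one attempt and no reset: what is moved stays moved. The work goes in short steps, Python scripts to look and compute and a shell command to move; the robot and the scene stay as the last step left them, time stands still between calls to the robot, and variables do not carry over. Pictures are saved under pics/ and viewed, and the job is handed in when it is done.

```bash
ls; mkdir -p pics
python3 - <<'E'
from plant import ctrl
import cv2
for n in ("scene","top","wrist"):
    s=ctrl.snapshot(n); cv2.imwrite(f"pics/{n}0.png",s["img"])
    print(n,s["fx"],s["fy"],s["cx"],s["cy"],s["R"],s["t"])
print(ctrl.get_obs(),ctrl.tip_extent)
E
```

```text
pics
scene 406.49950330751886 406.49950330751886 277.6116271667783 205.41596210865657 [[-0.56245475  0.82676711 -0.0100405 ]
 [ 0.60596616  0.40391987 -0.68531289]
 [-0.5625386  -0.39154169 -0.72817953]] [ 0.38742782 -0.24918226  1.14312879]
top 451.78452563615707 451.78452563615707 281.4919788881376 204.19718052245616 [[ 0.01326179 -0.99989643 -0.00559125]
 [-0.98296    -0.01201147 -0.18342671]
 [ 0.18334055  0.00792854 -0.98301749]] [-0.03874659  0.59585483  0.932392  ]
wrist 329.97144623691077 329.97144623691077 274.1257373330477 211.06198059177433 [[-0.2664166  -0.96385708  0.0013099 ]
 [-0.9327833   0.25816942  0.25152308]
 [-0.24277048  0.06578807 -0.96785041]] [ 0.67413482 -0.03067705  0.38909726]
{'clock': 0.15, 'joint_pos': array([ 9.09913927e+01,  2.05829450e+01,  6.46004200e-01, -1.38976033e-02,
       -7.01364162e+01, -1.65052545e+01]), 'qvel': array([-0.0362301 , -0.11265484,  0.06805576,  0.03958413,  0.0346092 ,
       -0.00065625]), 'tau': array([-1.41875416e-04, -5.83276927e+01,  2.93291116e+01,  7.00133801e+00,
        8.73623067e-03, -1.05252509e-04]), 'tool_pos': array([0.18049008, 0.65001382, 0.20823102]), 'orientation': array([ 1.79925954e+02, -8.31475477e-03, -1.55185870e+01]), 'force': array([-0.405104  , -0.09667106, -0.22012242]), 'moment': array([-0.01130711, -0.04751048, -0.01432616]), 'opening': 0.08791325554131199} 0.017
```

View pics/scene0.png

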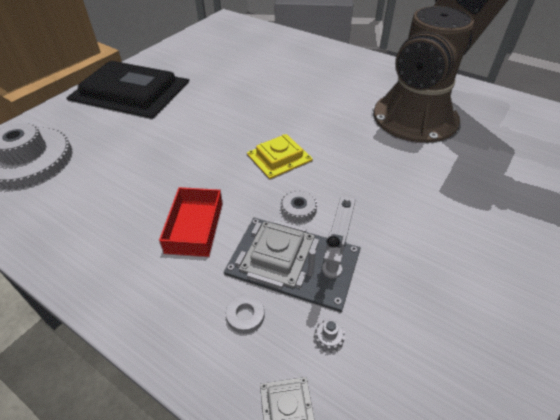

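View pics/top0.png

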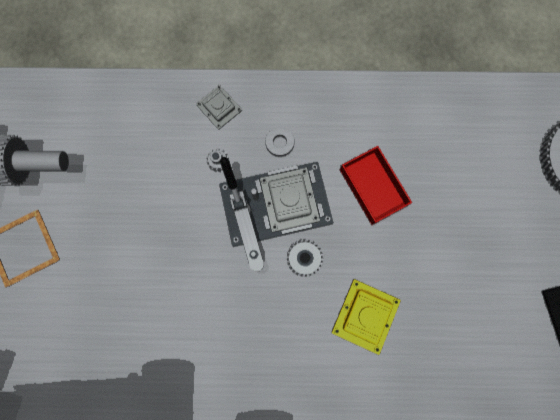

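View pics/wrist0.png

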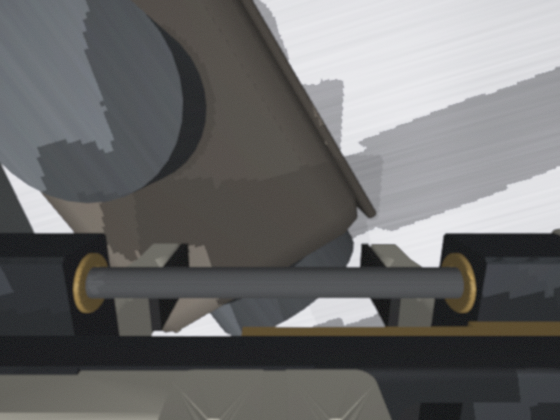

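Scene and top both show three cover-like parts (top pixels): grey in the dark fixture (291,196), small grey loose (219,104), and yellow (367,316). The one in the fixture fits: it isn't yellow and it's larger than the other grey one. I'll confirm that in an enlarged crop.

Run:
```python
import cv2
a=cv2.imread("pics/top0.png")[80:290,190:350]
cv2.imwrite("pics/topc.png",cv2.resize(a,(457,600),interpolation=cv2.INTER_CUBIC))
a=cv2.imread("pics/scene0.png")[180:360,210:370]
cv2.imwrite("pics/scenec.png",cv2.resize(a,(533,600),interpolation=cv2.INTER_CUBIC))
```

```text
(no output)
```

View pics/topc.png

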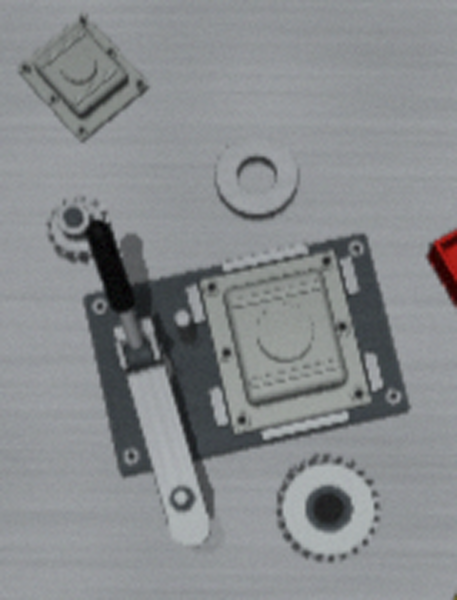

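View pics/scenec.png

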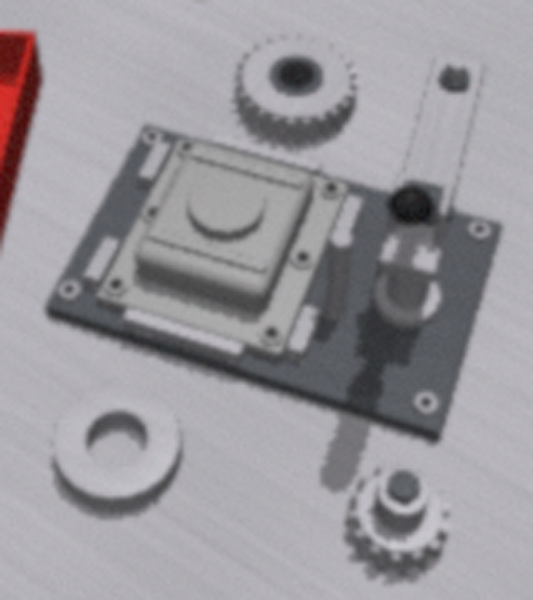

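The crop confirms it: the cover is the grey one in the fixture. Plate corners in the top crop are UL(84,297), UR(364,236), LR(410,408) and LL(123,476). The strap end is near (190,545). Next I'll fit the poses.

```bash
cat > h.py <<'E'
import numpy as np, cv2
from plant import ctrl
from scipy.optimize import least_squares
def ray(s,u,v,z):
    K=np.array([[s["fx"],0,s["cx"]],[0,s["fy"],s["cy"]],[0,0,1]])
    d=s["R"].T@np.linalg.solve(K,[u,v,1]); c=-s["R"].T@s["t"]
    return (c+d*(z-c[2])/d[2])
def proj(s,X):
    p=s["R"]@np.asarray(X)+s["t"]; return np.array([s["fx"]*p[0]/p[2]+s["cx"],s["fy"]*p[1]/p[2]+s["cy"]])
E
python3 - <<'E'
from h import *
T=ctrl.snapshot("top");S=ctrl.snapshot("scene")
f=600/210
tc=lambda u,v:(190+u/f,80+v/f)
g=600/180
sc=lambda u,v:(210+u/g,180+v/g)
loc=[(.075,.04),(.075,-.195),(-.075,-.195),(-.075,.04)]
pt=[tc(*p) for p in [(84,297),(364,236),(410,408),(123,476)]]
ps=[sc(*p) for p in [(440,433),(48,308),(145,125),(503,222)]]
def W(p,l,z):
    c,s=np.cos(p[2]),np.sin(p[2]); return [p[0]+c*l[0]-s*l[1],p[1]+s*l[0]+c*l[1],z]
for use in ("t","s","ts"):
    def r(p):
        o=[]
        for i in range(4):
            if "t" in use:o+=list(proj(T,W(p,loc[i],.012))-pt[i])
            if "s" in use:o+=list(proj(S,W(p,loc[i],.012))-ps[i])
        return o
    q=least_squares(r,[.5,.1,0]); print(use,q.x,np.degrees(q.x[2]),np.abs(q.fun).max())
p=q.x
print("post crop",(proj(T,[p[0],p[1],.1])-[190,80])*f, "stop",(proj(T,W(p,(.022,-.036),.084))-[190,80])*f)
a=ray(T,*tc(130,350),.084);e=ray(T,*tc(190,531),.084)
e=ray(T,*tc(181,498),.088)
d=e[:2]-p[:2]; 
ang=np.arctan2(d[1],d[0])-p[2]; print("strap bolt",e,np.hypot(*d),"dir fixture",np.degrees(ang),"strap=",(-np.pi/2-ang)%(2*np.pi))
e=ray(T,*tc(192,545),.084);d=e[:2]-p[:2];ang=np.arctan2(d[1],d[0])-p[2]; print(np.hypot(*d),(-np.pi/2-ang)%(2*np.pi))
for n,u,v,z in [("gear",328,507,.024),("bearing",257,180,.019),("pinion",73,218,.05)]:
    print(n,ray(T,*tc(u,v),z))
# lever tip candidates
for th in (65,58,50):
    t=np.radians(th); L=.119
    dd=-d/np.hypot(*d)*L*np.cos(t)
    X=[p[0]+dd[0],p[1]+dd[1],.1+L*np.sin(t)]
    print(th,X,(proj(T,X)-[190,80])*f,(proj(S,X)-[210,180])*g)
E
```

```text
t [0.58717109 0.05709961 0.24267172] 13.90406564167906 1.3569267070722901
s [0.59043052 0.05965821 0.24233362] 13.884693714241097 1.2676440590252298
ts [0.5887866  0.05841638 0.24220931] 13.877571212263957 2.0015369512871075
post crop [138.27168196 352.18778367] stop [181.3559414  317.15839919]
strap bolt [0.48398355 0.02541321 0.088     ] 0.10987669351750647 dir fixture -176.39801307944828 strap= 1.5079297954174975
0.14433967840304732 1.5212768786299136
gear [ 0.48320801 -0.08390337  0.024     ]
bearing [ 0.74772649 -0.02535347  0.019     ]
pinion [0.70470772 0.11824364 0.05      ]
65 [np.float64(0.6369532576603187), np.float64(0.07288065501108897), np.float64(0.20785062665736134)] [102.1058401  249.12400017] [421.00474337 137.99673344]
58 [np.float64(0.649182570102046), np.float64(0.07655307429979308), np.float64(0.2009177234426147)] [ 98.55637803 233.9439911 ] [413.57142377 169.01633919]
50 [np.float64(0.6620464038898622), np.float64(0.0804160381053353), np.float64(0.1911592887311584)] [ 95.38962485 219.37660646] [405.18113717 205.47640312]
```

```bash
cat >> h.py <<'E'
from scipy.spatial.transform import Rotation as Ro
P=np.array([.5888,.0584]); FY=13.88
def rel(x,y,z,yaw,roll=180,pitch=0,frm=None):
    o=ctrl.get_obs(); R=Ro.from_euler('xyz',o["orientation"],degrees=True); t=o["tool_pos"]
    G=Ro.from_euler('xyz',[roll,pitch,yaw],degrees=True)
    d=R.inv().apply(np.array([x,y,z])-t); a=(R.inv()*G).as_rotvec()
    print("rel",np.round(d,4),np.round(a,4),"len",np.linalg.norm(d))
    return d,a
def pushpose(q,r,off):
    # strap angle q, radius r, finger centre distance off from strap midline on opening side
    a=np.radians(-90+FY)-q; u=np.array([np.cos(a),np.sin(a)]); n=np.array([-u[1],u[0]])
    p=P+r*u-off*n; yaw=np.degrees(np.arctan2(n[0],-n[1]))
    return p,yaw
E
python3 - <<'E'
from h import *
print(pushpose(1.515,.072,.05)); p,y=pushpose(1.515,.072,.05)
rel(*p,.2,y)
E
```

```text
(array([0.50529163, 0.08505243]), np.float64(17.076894037680283))
rel [0.4641 0.4576 0.0089] [ 8.000e-04  1.000e-04 -5.689e-01] len 0.6518511790312258
```

```bash
python3 -m handwheel '[[0.04,0.04,0,0,0,-0.07],[0.08,0.08,0,0,0,-0.14],[0.12,0.12,0,0,0,-0.21],[0.16,0.16,0,0,0,-0.28],[0.2,0.2,0,0,0,-0.35],[0.24,0.24,0,0,0,-0.42],[0.28,0.28,0,0,0,-0.49],[0.32,0.32,0,0,0,-0.569]]' 1
python3 - <<'E'
from h import *
p,y=pushpose(1.515,.072,.05)
rel(*p,.2,y)
E
```

```text
clock: 1.25
tool_pos: [0.4039, 0.2548, 0.2093]
orientation: [-180.0, -0.0, 17.3]
force: [0.4, -0.2, 0.3]
opening: 0.0134
rel [0.0465 0.1922 0.0092] [-0.0005 -0.0007  0.0031] len 0.19796587606830934
```

```bash
python3 -m handwheel '[[0.012,0.048,0,0,0,0],[0.024,0.096,0,0,0,0],[0.036,0.144,0,0,0,0],[0.046,0.19,0,0,0,0],[0.046,0.19,0,0,0,0]]' 1
python3 - <<'E'
from h import *
p,y=pushpose(1.515,.072,.05)
rel(*p,.084,y)
for n in("top","scene"):
    a=ctrl.snapshot(n)["img"]
    a=a[80:300,180:370] if n=="top" else a[120:320,210:400]
    cv2.imwrite(f"pics/{n}1.png",cv2.resize(a,None,fx=2.7,fy=2.7))
E
```

```text
clock: 1.88
tool_pos: [0.5039, 0.0859, 0.2087]
orientation: [180.0, 0.0, 16.9]
force: [-0.6, 0.8, -0.4]
opening: 0.0003
rel [0.0012 0.0011 0.1247] [ 0.0004  0.0006 -0.0038] len 0.12468555555531323
```

View pics/top1.png

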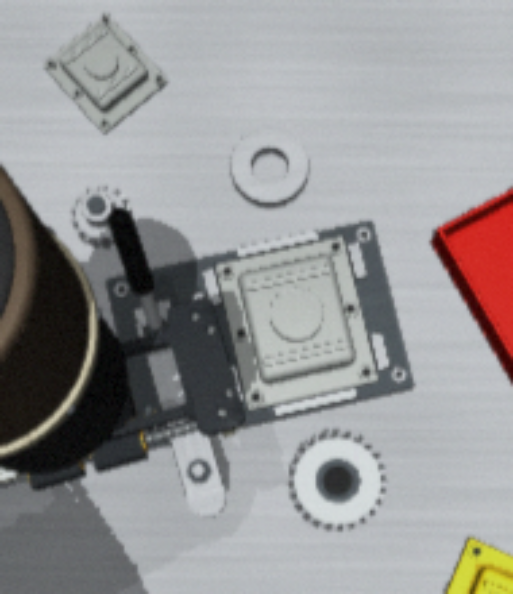

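View pics/scene1.png

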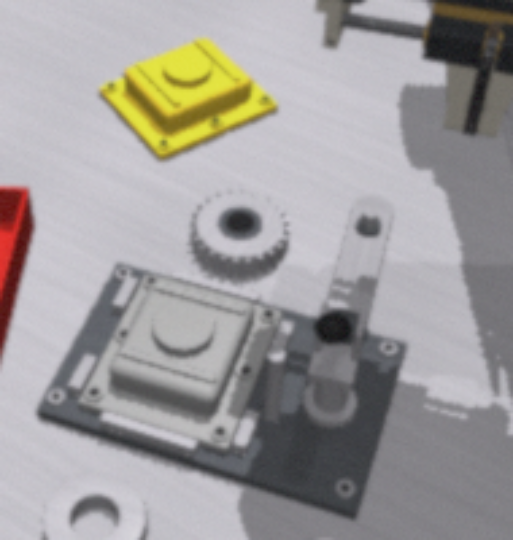

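Run:
```python
from h import *
s=ctrl.snapshot("scene");o=ctrl.get_obs();print(o["joint_pos"],o["clock"])
R=Ro.from_euler('xyz',o["orientation"],degrees=True)
for v in [(0,0,0),(0,0,.017),(0,.096,-.05),(0,-.096,-.05),(.039,.096,-.05)]: print(v,proj(s,R.apply(v)+o["tool_pos"]))
cv2.imwrite("pics/s2.png",cv2.resize(s["img"][:250,250:520],None,fx=2.4,fy=2.4))
```

```text
[ 3.20302678e+01  4.96397094e+00 -1.97183747e+01 -1.05925470e-02
 -6.53225654e+01  7.50337122e+01] 2.025
(0, 0, 0) [383.59928047 174.11342267]
(0, 0, 0.017) [381.78911108 181.58263543]
(0, 0.096, -0.05) [329.18243724 139.77569725]
(0, -0.096, -0.05) [453.39889915 161.84605436]
(0.039, 0.096, -0.05) [323.85292128 154.64484529]
```

View pics/s2.png

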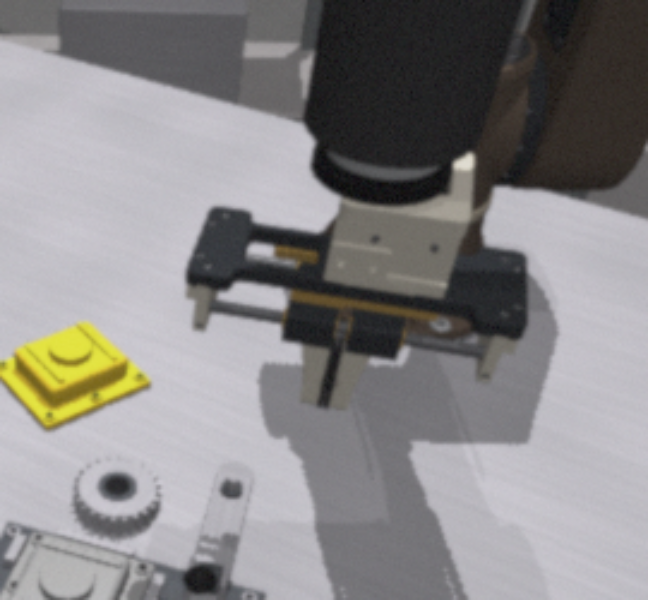

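Joint 6 would run out of range at the end of the strap swing, so I'm turning the hand by half a turn first.

```bash
python3 -m handwheel '[[0,0,0,0,0,0.18],[0,0,0,0,0,0.36],[0,0,0,0,0,0.54],[0,0,0,0,0,0.72],[0,0,0,0,0,0.9],[0,0,0,0,0,1.08],[0,0,0,0,0,1.26],[0,0,0,0,0,1.44]]' 1
python3 -m handwheel '[[0,0,0,0,0,0.18],[0,0,0,0,0,0.36],[0,0,0,0,0,0.54],[0,0,0,0,0,0.72],[0,0,0,0,0,0.9],[0,0,0,0,0,1.08],[0,0,0,0,0,1.26],[0,0,0,0,0,1.44]]' 1
python3 -m handwheel '[[0,0,0,0,0,0.18],[0,0,0,0,0,0.26],[0,0,0,0,0,0.26]]' 1
python3 - <<'E'
from h import *
p,y=pushpose(1.515,.072,.05)
rel(*p,.084,y+180);print(ctrl.get_obs()["joint_pos"])
E
```

```text
clock: 3.02
tool_pos: [0.5026, 0.0897, 0.2091]
orientation: [-180.0, 0.0, -65.6]
force: [0.2, -0.2, -0.4]
opening: 0.0006
clock: 4.03
tool_pos: [0.5026, 0.0896, 0.2092]
orientation: [180.0, 0.0, -148.1]
force: [0.5, 0.8, -0.1]
opening: 0.0003
clock: 4.4
tool_pos: [0.5027, 0.0894, 0.2091]
orientation: [180.0, 0.0, -162.7]
force: [-0.1, 0.4, 0.2]
opening: 0.0001
rel [-0.0011 -0.005   0.1251] [0.0001 0.0003 0.0043] len 0.12522582946430993
[ 3.21466800e+01  4.93600285e+00 -1.97192651e+01 -3.46627261e-03
 -6.53246960e+01 -1.04823073e+02]
```

Now tool y points away from the strap, so pushing is along −y. Descending.

```bash
python3 -m handwheel '[[0,0,0.04,0,0,0],[0,0,0.08,0,0,0],[0,0,0.11,0,0,0],[0,0,0.125,0,0,0],[0,0,0.125,0,0,0]]' 1
python3 - <<'E'
from h import *
p,y=pushpose(1.515,.072,.05)
rel(*p,.084,y+180)
p,y=pushpose(1.515,.072,.03)
rel(*p,.084,y+180)
for n in("top","scene"):
    a=ctrl.snapshot(n)["img"]
    a=a[80:300,180:370] if n=="top" else a[120:320,250:440]
    cv2.imwrite(f"pics/{n}3.png",cv2.resize(a,None,fx=2.7,fy=2.7))
E
```

```text
clock: 5.03
tool_pos: [0.5028, 0.0885, 0.0835]
orientation: [-180.0, -0.1, -162.7]
force: [0.4, 0.1, 0.2]
opening: 0.0002
rel [-0.0014 -0.004  -0.0005] [-0.0005 -0.0014  0.0034] len 0.0043056100746537915
rel [-0.0013 -0.024  -0.0004] [-0.0005 -0.0014  0.0034] len 0.024087617891634844
```

View pics/scene3.png

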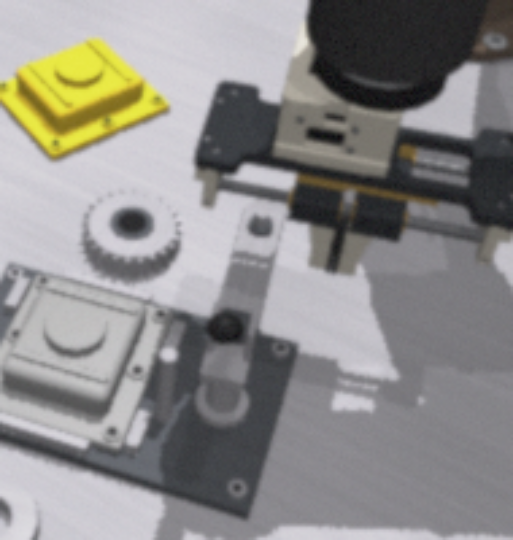

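```bash
cat >> h.py <<'E'
def arc(qs,off,r=.072,z=.084):
    for q in qs:
        p,y=pushpose(q,r,off); rel(*p,z,y+180)
E
python3 - <<'E'
from h import *
arc([1.5,1.4,1.3,1.2,1.1],.034)
E
```

```text
rel [ 0.0003 -0.0212  0.001 ] [-0.      0.0015 -0.0121] len 0.021191436902157863
rel [ 0.0033 -0.0286  0.001 ] [-1.000e-04  1.400e-03 -1.121e-01] len 0.028761785390109956
rel [ 0.0054 -0.0362  0.001 ] [-1.000e-04  1.400e-03 -2.121e-01] len 0.03663175234693034
rel [ 0.0069 -0.044   0.001 ] [-2.000e-04  1.400e-03 -3.121e-01] len 0.04458553329259927
rel [ 0.0075 -0.052   0.001 ] [-3.000e-04  1.400e-03 -4.121e-01] len 0.052523702574960925
```

```bash
python3 -m handwheel '[[0,-0.01,0,0,0,0],[0,-0.021,0,0,0,-0.012],[0.003,-0.029,0,0,0,-0.112],[0.005,-0.036,0,0,0,-0.212],[0.007,-0.044,0,0,0,-0.312],[0.0075,-0.052,0,0,0,-0.412],[0.0075,-0.052,0,0,0,-0.412]]' 1
python3 - <<'E'
from h import *
o=ctrl.get_obs();print(o["force"],o["moment"])
for n in("top","scene"):
    a=ctrl.snapshot(n)["img"]
    a=a[80:300,180:370] if n=="top" else a[120:320,250:440]
    cv2.imwrite(f"pics/{n}4.png",cv2.resize(a,None,fx=2.7,fy=2.7))
arc([1.0,.9,.8,.7,.6,.5],.034)
E
```

```text
clock: 6.0
tool_pos: [0.5116, 0.0355, 0.0843]
orientation: [-180.0, 0.0, -139.3]
force: [-0.1, -0.2, -0.5]
opening: 0.0007
[-0.14986271 -0.22976381 -0.45267727] [ 0.08795557 -0.11548243  0.00372938]
rel [ 0.0019 -0.0071  0.0002] [-1.000e-04  4.000e-04 -1.041e-01] len 0.007324754167439298
rel [ 0.0042 -0.0147  0.0002] [-1.000e-04  4.000e-04 -2.041e-01] len 0.01528165496708
rel [ 0.0056 -0.0225  0.0002] [-2.000e-04  4.000e-04 -3.041e-01] len 0.02321964091704314
rel [ 0.0063 -0.0305  0.0002] [-2.000e-04  4.000e-04 -4.041e-01] len 0.031104124799029905
rel [ 0.0062 -0.0384  0.0002] [-2.000e-04  4.000e-04 -5.041e-01] len 0.03891264529267358
rel [ 0.0053 -0.0463  0.0002] [-2.000e-04  4.000e-04 -6.041e-01] len 0.046624791232748125
```

View pics/scene4.png

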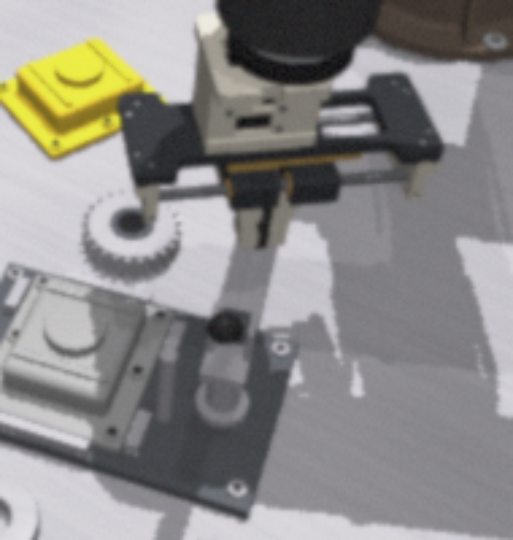

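View pics/top4.png

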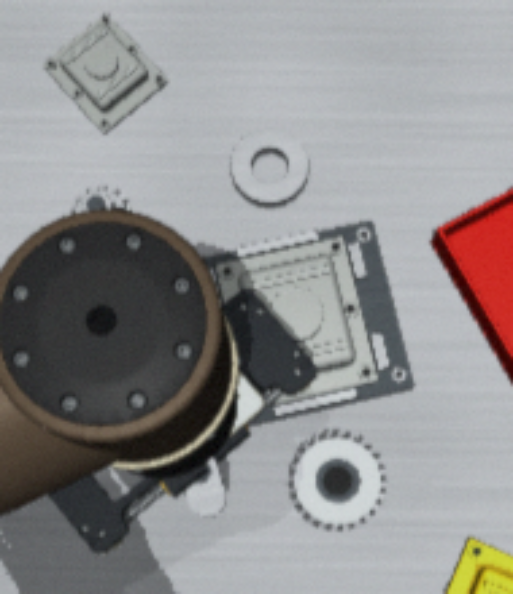

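Run:
```python
from h import *
s=ctrl.snapshot("scene");o=ctrl.get_obs();print(o["force"],o["clock"])
R=Ro.from_euler('xyz',o["orientation"],degrees=True)
im=s["img"]; y0,x0=150,290
k=6; c=cv2.resize(im[y0:y0+95,x0:x0+120],None,fx=k,fy=k,interpolation=cv2.INTER_CUBIC)
def dot(X,col):
    p=proj(s,X); cv2.circle(c,(int((p[0]-x0+.5)*k),int((p[1]-y0+.5)*k)),3,col,-1)
for v in [(0,0,.017),(.0095,0,.017),(-.0095,0,.017),(0,-.021,.017),(0,.021,.017),(0,0,-.047)]: dot(R.apply(v)+o["tool_pos"],(0,0,255))
for q,col in((1.515,(0,255,0)),(1.3,(255,0,0))):
  a=np.radians(-90+FY)-q;u=np.array([np.cos(a),np.sin(a)]);n=np.array([-u[1],u[0]])
  for r in (.03,.06,.075,.09,.11,.145):
    for w in (-.015,.015): dot([*(P+r*u+w*n),.084],col)
cv2.imwrite("pics/s5.png",c)
```

```text
[-0.23106527 -0.57611644 -0.0746127 ] 6.15
```

View pics/s5.png

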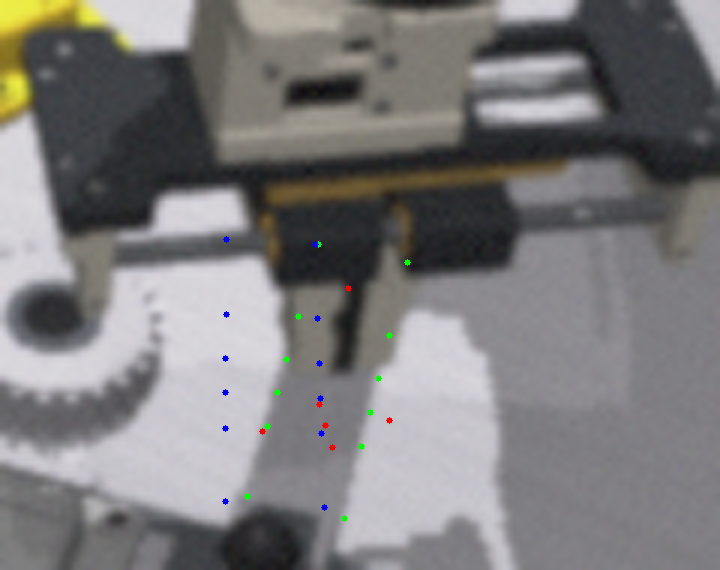

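Run:
```python
from h import *
s=ctrl.snapshot("wrist");o=ctrl.get_obs()
c=s["img"].copy()
R=Ro.from_euler('xyz',o["orientation"],degrees=True)
print("cam in tool", R.inv().apply(-s["R"].T@s["t"]-o["tool_pos"]))
for v in [(0,0,.017),(0,0,0),(0,-.021,.017),(0,.021,.017),(0,0,-.047)]:
    p=proj(s,R.apply(v)+o["tool_pos"]);print(v,p); cv2.circle(c,(int(p[0]),int(p[1])),3,(0,0,255),-1)
cv2.imwrite("pics/w5.png",c)
S=ctrl.snapshot("scene")
R3=Ro.from_euler('xyz',[180,0,-162.7],degrees=True)
for v in [(0,0,.017),(0,0,0)]: print(proj(S,R3.apply(v)+[.5028,.0885,.0835]))
```

```text
cam in tool [ 6.76322188e-02 -9.32556363e-05 -1.75346520e-01]
(0, 0, 0.017) [274.22051893 238.60105066]
(0, 0, 0) [274.22868983 248.60032089]
(0, -0.021, 0.017) [240.11601108 238.58377845]
(0, 0.021, 0.017) [308.32412044 238.61832241]
(0, 0, -0.047) [274.26118479 288.36659265]
[370.25330142 229.30308593]
[371.66202151 223.49767918]
```

View pics/w5.png

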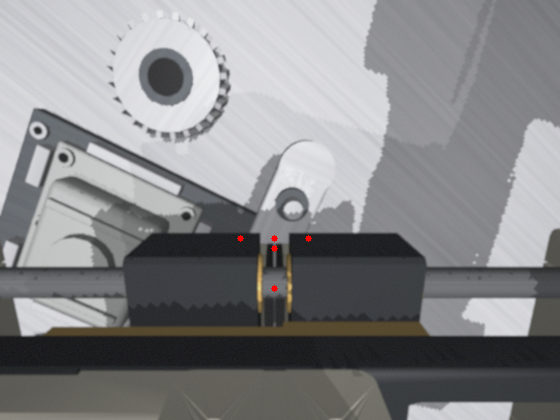

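Run:
```python
from h import *
s=ctrl.snapshot("scene")
R=Ro.from_euler('xyz',[180,0,-162.7],degrees=True); t=np.array([.5028,.0885,.0835])
im=cv2.imread("pics/scene3.png"); 
c=cv2.resize(im[150:300,270:450],None,fx=4,fy=4,interpolation=cv2.INTER_CUBIC)
for v in [(0,0,.017),(.0095,0,.017),(-.0095,0,.017),(0,-.021,.017),(0,.021,.017),(0,0,-.049),(0,0,0)]:
    p=(proj(s,R.apply(v)+t)-[250-.5,120-.5])*2.7; p=(p-[270,150])*4
    cv2.circle(c,(int(p[0]),int(p[1])),4,(0,0,255),-1)
cv2.imwrite("pics/s6.png",c)
```

```text
(no output)
```

View pics/s6.png

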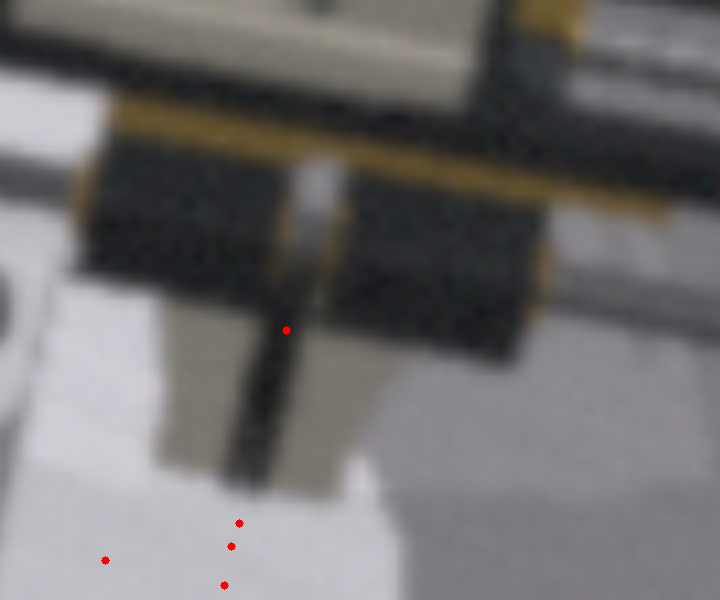

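The finger is directly over the strap but hasn't touched it. The visible fingertip sits about 28 mm above where `tip_extent` predicts, and there is no force and no strap motion. I'll back off, then lower further and check the tip height by eye.

Run:
```python
from h import *
p,y=pushpose(1.515,.072,.05)
rel(*p,.084,y+180)
```

```text
rel [-0.0271  0.0407  0.    ] [-0.000e+00  1.000e-04  4.131e-01] len 0.048850103986063396
```

```bash
python3 -m handwheel '[[-0.01,0.018,0,0,0,0.14],[-0.02,0.034,0,0,0,0.28],[-0.027,0.045,0,0,0,0.413],[-0.027,0.045,0.01,0,0,0.413],[-0.027,0.045,0.018,0,0,0.413],[-0.027,0.045,0.018,0,0,0.413]]' 1
python3 - <<'E'
from h import *
o=ctrl.get_obs();R=Ro.from_euler('xyz',o["orientation"],degrees=True)
s=ctrl.snapshot("scene"); k=6; y0,x0=170,310
c=cv2.resize(s["img"][y0:y0+95,x0:x0+120],None,fx=k,fy=k,interpolation=cv2.INTER_CUBIC)
for z in (-.049,-.02,-.01,0,.017):
    p=proj(s,R.apply([0,0,z])+o["tool_pos"]); cv2.circle(c,(int((p[0]-x0+.5)*k),int((p[1]-y0+.5)*k)),3,(0,0,255),-1)
cv2.imwrite("pics/s7.png",c); print(o["tool_pos"],o["force"])
E
```

```text
clock: 7.05
tool_pos: [0.5017, 0.0874, 0.0649]
orientation: [-180.0, -0.1, -162.8]
force: [1.2, -0.5, 0.5]
opening: 0.0002
[0.50169247 0.0874329  0.06493459] [ 1.1671862  -0.47389005  0.5099513 ]
```

View pics/s7.png

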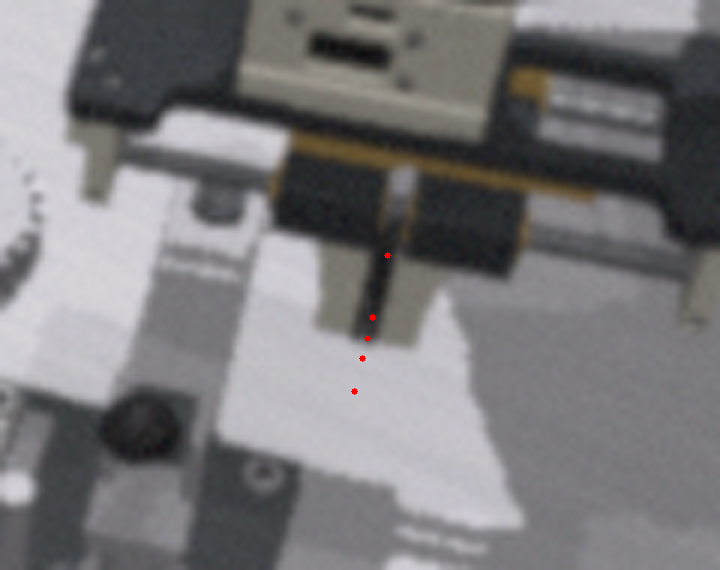

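```bash
python3 -m handwheel '[[0,0,0.004,0,0,0],[0,0,0.008,0,0,0],[0,-0.01,0.008,0,0,0],[0,-0.015,0.008,0,0,0],[0,-0.02,0.008,0,0,0],[0,-0.025,0.008,0,0,0],[0,-0.03,0.008,0,0,0],[0,-0.03,0.008,0,0,0]]' 1
python3 - <<'E'
from h import *
o=ctrl.get_obs();R=Ro.from_euler('xyz',o["orientation"],degrees=True)
s=ctrl.snapshot("scene"); k=6; y0,x0=170,310
c=cv2.resize(s["img"][y0:y0+95,x0:x0+120],None,fx=k,fy=k,interpolation=cv2.INTER_CUBIC)
for z in (-.049,-.01,):
  for y in (-.09,0,.09):
    p=proj(s,R.apply([0,y,z])+o["tool_pos"]); cv2.circle(c,(int((p[0]-x0+.5)*k),int((p[1]-y0+.5)*k)),3,(0,0,255),-1)
cv2.imwrite("pics/s8.png",c); print(o["tool_pos"],o["force"],R.inv().apply(o["force"]))
E
```

```text
clock: 8.1
tool_pos: [0.5114, 0.0591, 0.058]
orientation: [-180.0, 0.0, -162.9]
force: [0.3, 1.0, 0.3]
opening: 0.0003
[0.51136828 0.05911107 0.05798202] [0.29149407 0.96701395 0.31843049] [-0.56307976  0.83844106 -0.3184973 ]
```

View pics/s8.png

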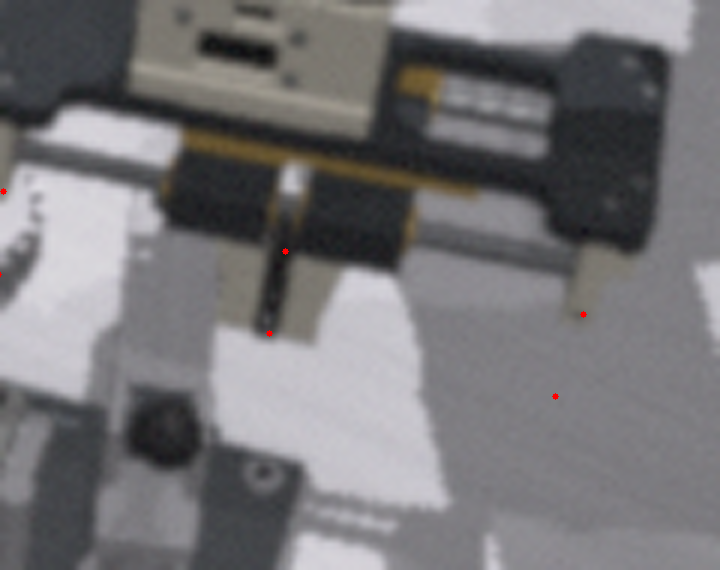

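Finger side is at the strap edge, with about 1 N building. Now the arc.

Run:
```python
from h import *
a=np.radians(-90+FY)-1.515; u=np.array([np.cos(a),np.sin(a)]);n=np.array([-u[1],u[0]])
d=ctrl.get_obs()["tool_pos"][:2]-P; print("r",d@u,"off",d@n)
arc([1.4,1.3,1.2,1.1,1.0,.9],.026,z=.058)
```

```text
r 0.07357428758119443 off -0.023572688374699842
rel [ 0.0009 -0.006   0.0001] [-0.0002  0.0006 -0.1144] len 0.006078751939586222
rel [ 0.0023 -0.0135  0.0001] [-0.0003  0.0005 -0.2144] len 0.013729110798799736
rel [ 0.003  -0.0212  0.0001] [-3.000e-04  5.000e-04 -3.144e-01] len 0.02136193845844797
rel [ 0.0028 -0.0288  0.0001] [-3.000e-04  5.000e-04 -4.144e-01] len 0.028944892662584473
rel [ 0.0019 -0.0364  0.0001] [-4.000e-04  5.000e-04 -5.144e-01] len 0.036456825244282585
rel [ 0.0003 -0.0439  0.0001] [-4.000e-04  5.000e-04 -6.144e-01] len 0.04387828006455221
```

```bash
python3 -m handwheel '[[0.001,-0.006,0,0,0,-0.114],[0.002,-0.0135,0,0,0,-0.214],[0.003,-0.021,0,0,0,-0.314],[0.003,-0.029,0,0,0,-0.414],[0.002,-0.036,0,0,0,-0.514],[0.0003,-0.044,0,0,0,-0.614],[0.0003,-0.044,0,0,0,-0.614]]' 1
python3 - <<'E'
from h import *
o=ctrl.get_obs();R=Ro.from_euler('xyz',o["orientation"],degrees=True)
s=ctrl.snapshot("scene"); k=4; y0,x0=140,240
c=cv2.resize(s["img"][y0:y0+150,x0:x0+170],None,fx=k,fy=k,interpolation=cv2.INTER_CUBIC)
cv2.imwrite("pics/s9.png",c); print(o["tool_pos"],R.inv().apply(o["force"]))
arc([.8,.7,.6,.5,.4,.3,.2],.026,z=.058)
E
```

```text
clock: 9.02
tool_pos: [0.5242, 0.0172, 0.058]
orientation: [-180.0, 0.0, -127.8]
force: [0.6, 0.5, -0.6]
opening: 0.0004
[0.52422985 0.01715871 0.05799336] [-0.73974297 -0.15017703  0.56419381]
rel [ 0.0022 -0.0073  0.    ] [-0.0005  0.0003 -0.1027] len 0.007673124052970391
rel [ 0.0037 -0.0148  0.    ] [-0.0005  0.0003 -0.2027] len 0.015304922890708783
rel [ 0.0044 -0.0225  0.    ] [-5.000e-04  3.000e-04 -3.027e-01] len 0.022898485084383816
rel [ 0.0044 -0.0301  0.    ] [-6.000e-04  2.000e-04 -4.027e-01] len 0.03043481745122078
rel [ 0.0036 -0.0377  0.    ] [-6.000e-04  2.000e-04 -5.027e-01] len 0.037895080426095296
rel [ 0.002  -0.0452  0.    ] [-6.000e-04  2.000e-04 -6.027e-01] len 0.04526062634671448
rel [-0.0003 -0.0525  0.    ] [-6.000e-04  1.000e-04 -7.027e-01] len 0.052513044800982
```

View pics/s9.png

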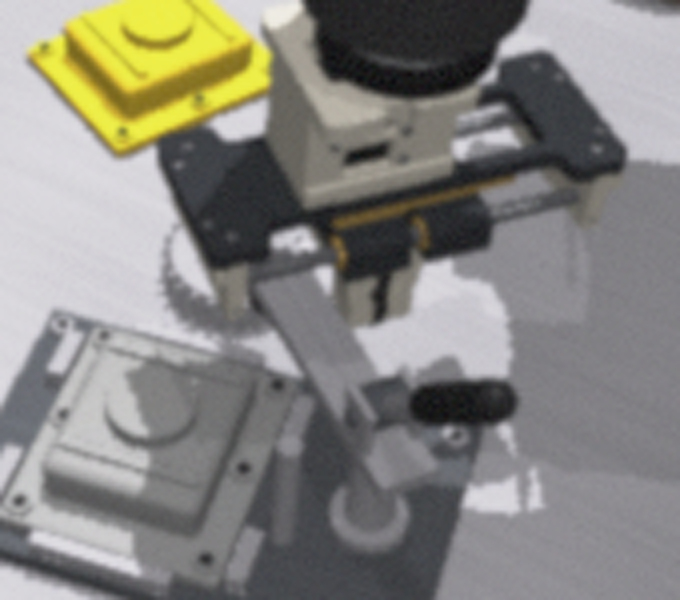

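The strap is swinging round with the lever still up. Continuing the arc.

```bash
python3 -m handwheel '[[0.002,-0.007,0,0,0,-0.1],[0.004,-0.015,0,0,0,-0.2],[0.0045,-0.0225,0,0,0,-0.3],[0.0045,-0.03,0,0,0,-0.4],[0.0035,-0.0375,0,0,0,-0.5],[0.002,-0.045,0,0,0,-0.6],[0.002,-0.045,0,0,0,-0.6]]' 1
python3 - <<'E'
from h import *
o=ctrl.get_obs();R=Ro.from_euler('xyz',o["orientation"],degrees=True)
s=ctrl.snapshot("scene"); k=4; y0,x0=140,240
c=cv2.resize(s["img"][y0:y0+150,x0:x0+170],None,fx=k,fy=k,interpolation=cv2.INTER_CUBIC)
cv2.imwrite("pics/s10.png",c); print(o["tool_pos"],R.inv().apply(o["force"]))
arc([.2,.1,0],.026,z=.058)
E
```

```text
clock: 9.95
tool_pos: [0.5583, -0.0118, 0.0578]
orientation: [180.0, -0.0, -93.5]
force: [0.2, -0.2, -0.6]
opening: 0.0004
[ 0.55825782 -0.01178318  0.05777235] [ 0.17161217 -0.19483476  0.62020792]
rel [ 0.0025 -0.0078 -0.0002] [-1.000e-04 -0.000e+00 -1.039e-01] len 0.008201072991810129
rel [ 0.004  -0.0153 -0.0002] [-1.000e-04 -0.000e+00 -2.039e-01] len 0.01582251732587951
rel [ 0.0047 -0.0229 -0.0002] [-1.000e-04 -1.000e-04 -3.039e-01] len 0.023405452052284986
```

View pics/s10.png

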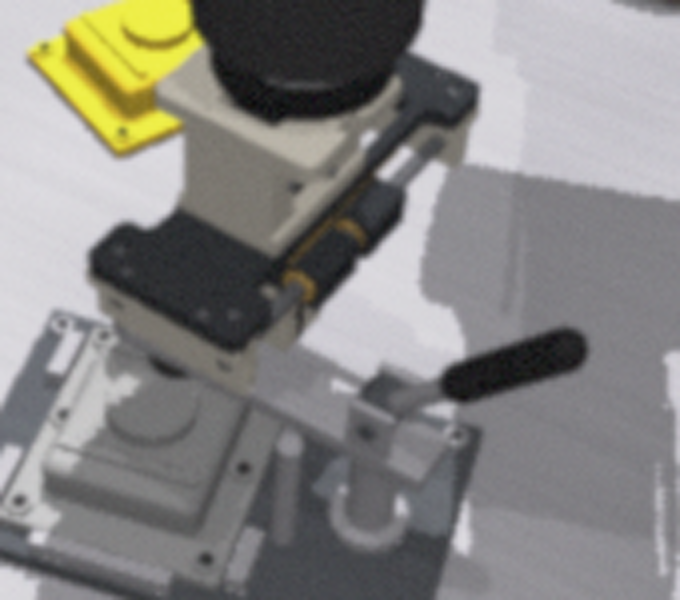

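```bash
python3 -m handwheel '[[0.001,-0.004,0,0,0,-0.05],[0.0025,-0.008,0,0,0,-0.1],[0.003,-0.0115,0,0,0,-0.15],[0.004,-0.015,0,0,0,-0.2],[0.0045,-0.019,0,0,0,-0.25],[0.0045,-0.021,0,0,0,-0.3],[0.0045,-0.021,0,0,0,-0.3]]' 1
python3 - <<'E'
from h import *
o=ctrl.get_obs();R=Ro.from_euler('xyz',o["orientation"],degrees=True)
s=ctrl.snapshot("scene"); k=4; y0,x0=140,240
c=cv2.resize(s["img"][y0:y0+150,x0:x0+170],None,fx=k,fy=k,interpolation=cv2.INTER_CUBIC)
cv2.imwrite("pics/s11.png",c); print(o["tool_pos"],R.inv().apply(o["force"]))
arc([0],.026,z=.058);arc([0],.024,z=.058)
E
```

```text
clock: 10.88
tool_pos: [0.5771, -0.0179, 0.0577]
orientation: [179.8, -0.0, -76.3]
force: [-4.7, -2.9, 2.7]
opening: 0.0002
[ 0.57714611 -0.01791603  0.05773849] [ 1.74733668  5.23207036 -2.67022561]
rel [ 0.0007 -0.0036 -0.0003] [ 0.0029 -0.0003 -0.0038] len 0.0037167360688114244
rel [ 0.0007 -0.0056 -0.0003] [ 0.0029 -0.0003 -0.0038] len 0.005691516394217229
```

View pics/s11.png

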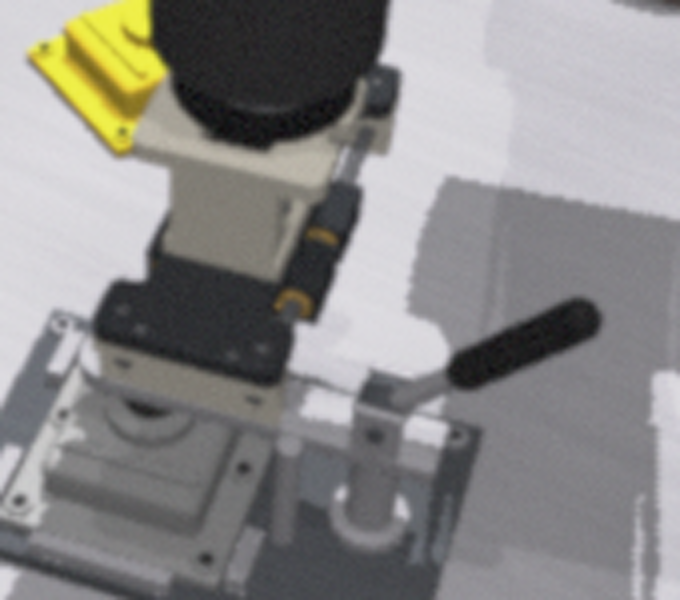

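```bash
python3 -m handwheel '[[0,-0.002,0,0,0,0],[0,-0.004,0,0,0,0],[0,-0.004,0,0,0,0],[0,-0.004,0,0,0,0]]' 1
python3 - <<'E'
from h import *
o=ctrl.get_obs();R=Ro.from_euler('xyz',o["orientation"],degrees=True)
print(o["tool_pos"],R.inv().apply(o["force"]))
E
```

```text
clock: 11.42
tool_pos: [0.5772, -0.018, 0.0575]
orientation: [179.5, -0.0, -76.4]
force: [-16.3, -3.3, 13.1]
opening: -0.0002
[ 0.57718601 -0.01797868  0.05754333] [ -0.62431268  16.72984521 -12.96800248]
```

Force rose from 5 to 17 N with no motion, so the strap is against its stop. Retreating and looking.

```bash
python3 -m handwheel '[[0,0.01,0,0,0,0],[0,0.03,0,0,0,0],[0,0.045,0,0,0,0],[0,0.06,-0.04,0,0,0],[0,0.06,-0.09,0,0,0],[0,0.06,-0.14,0,0,0],[0,0.06,-0.18,0,0,0],[0,0.06,-0.18,0,0,0]]' 1
python3 - <<'E'
from h import *
o=ctrl.get_obs();print(o["tool_pos"],o["joint_pos"])
for n,(y0,y1,x0,x1) in {"scene":(170,330,220,420),"top":(100,290,190,350)}.items():
    s=ctrl.snapshot(n)
    cv2.imwrite(f"pics/{n}12.png",cv2.resize(s["img"][y0:y1,x0:x1],None,fx=3.15,fy=3.15,interpolation=cv2.INTER_CUBIC))
E
```

```text
clock: 12.42
tool_pos: [0.5265, -0.0305, 0.2418]
orientation: [-179.6, -0.0, -76.2]
force: [-0.8, 0.3, -1.0]
opening: 0.0006
[ 0.52651474 -0.03045925  0.24180022] [ 1.80591613e+01  5.07127349e+00 -1.52234836e+01  5.85022281e-02
 -6.92608973e+01 -4.25113831e+00]
```

View pics/scene12.png

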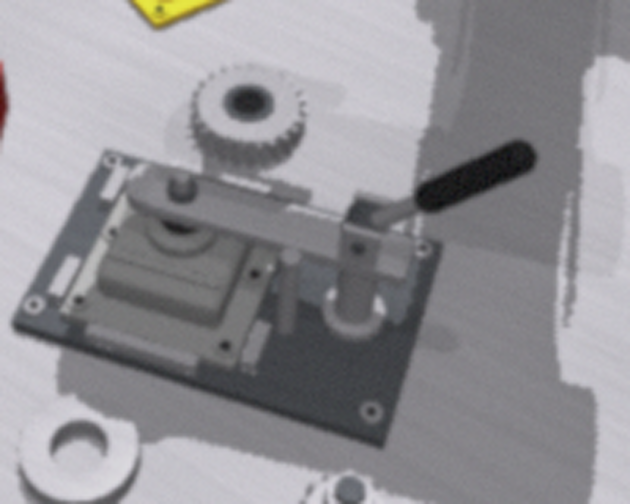

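View pics/top12.png

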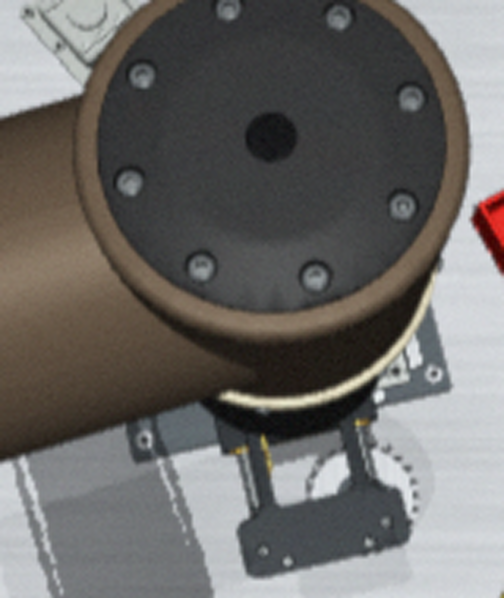

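Run:
```python
from h import *
s=ctrl.snapshot("scene"); k=6; y0,x0=200,250
c=cv2.resize(s["img"][y0:y0+95,x0:x0+120],None,fx=k,fy=k,interpolation=cv2.INTER_CUBIC)
def dot(X,col):
    p=proj(s,X); cv2.circle(c,(int((p[0]-x0+.5)*k),int((p[1]-y0+.5)*k)),3,col,-1)
for q,col in((0,(0,255,0)),(.09,(255,0,0))):
  a=np.radians(-90+FY)-q;u=np.array([np.cos(a),np.sin(a)]);n=np.array([-u[1],u[0]])
  for r in (-.028,.03,.075,.09,.11,.125):
    for w in (-.015,.015): dot([*(P+r*u+w*n),.084],col)
  dot([*(P+.11*u),.084],col)
F=np.radians(FY)
dot([*(P+Ro.from_euler('z',F).apply([.022,-.036,0])[:2]),.084],(0,0,255))
cv2.imwrite("pics/s13.png",c)
a=np.radians(90+FY);u=np.array([np.cos(a),np.sin(a)])
for e in (65,60,55,50,45,40):
    t=np.radians(e); print(e,[(proj(s,[*(P+L*np.cos(t)*u),.1+L*np.sin(t)])-[220,170])*3.15 for L in (.05,.119)])
```

```text
65 [array([413.55208599, 181.10796642]), array([487.79889228, 113.94941132])]
60 [array([420.25824046, 185.46118125]), array([504.93724745, 125.30155989])]
55 [array([426.52061676, 190.11192248]), array([520.78977859, 137.44935956])]
50 [array([432.28540021, 195.01800555]), array([535.19733591, 150.25468045])]
45 [array([437.50419948, 200.13501427]), array([548.02383791, 163.57291521])]
40 [array([442.13455681, 205.41688359]), array([559.15812901, 177.25600789])]
```

View pics/s13.png

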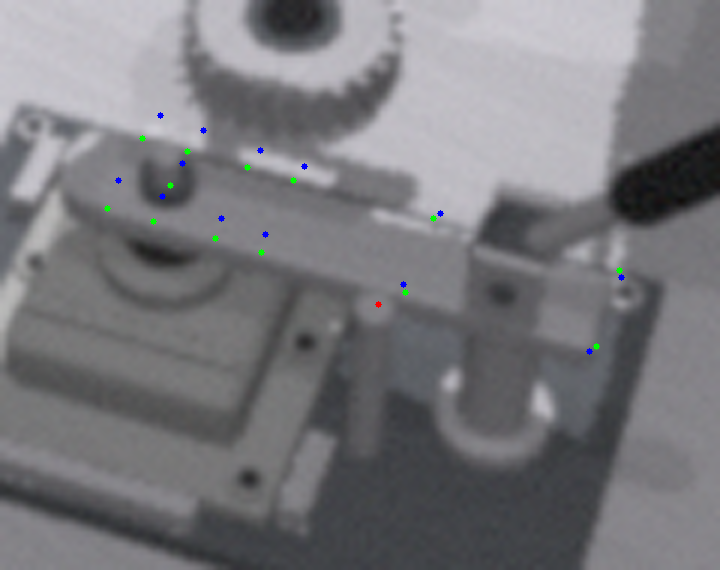

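Green (q = 0) matches the strap, which stands against the pin (378,304), so it's home. The lever is at about 52° elevation. Next, move over the lever grip.

```bash
cat >> h.py <<'E'
LU=np.array([np.cos(np.radians(90+FY)),np.sin(np.radians(90+FY))])
def lev(d,z): p=P+d*LU; return rel(*p,z,-76.1)
E
python3 - <<'E'
from h import *
lev(.06,.242)
E
```

```text
rel [-0.1311 -0.0842 -0.0048] [ 0.0005  0.0004 -0.0013] len 0.1558565941393558
```

```bash
python3 -m handwheel '[[-0.04,-0.028,-0.005,0,0,0],[-0.08,-0.056,-0.005,0,0,0],[-0.11,-0.075,-0.005,0,0,0],[-0.131,-0.084,-0.005,0,0,0],[-0.131,-0.084,-0.005,0,0,0]]' 1
python3 - <<'E'
from h import *
lev(.06,.21)
s=ctrl.snapshot("scene"); k=4; y0,x0=130,290
c=cv2.resize(s["img"][y0:y0+150,x0:x0+180],None,fx=k,fy=k,interpolation=cv2.INTER_CUBIC)
cv2.imwrite("pics/s14.png",c)
s=ctrl.snapshot("wrist");cv2.imwrite("pics/w14.png",s["img"])
E
```

```text
clock: 13.2
tool_pos: [0.5743, 0.1174, 0.2416]
orientation: [179.9, -0.0, -76.1]
force: [-0.3, -0.9, 0.3]
opening: 0.0007
rel [ 0.0008 -0.      0.0316] [ 0.0022 -0.0005  0.0007] len 0.031606079668308
```

View pics/s14.png

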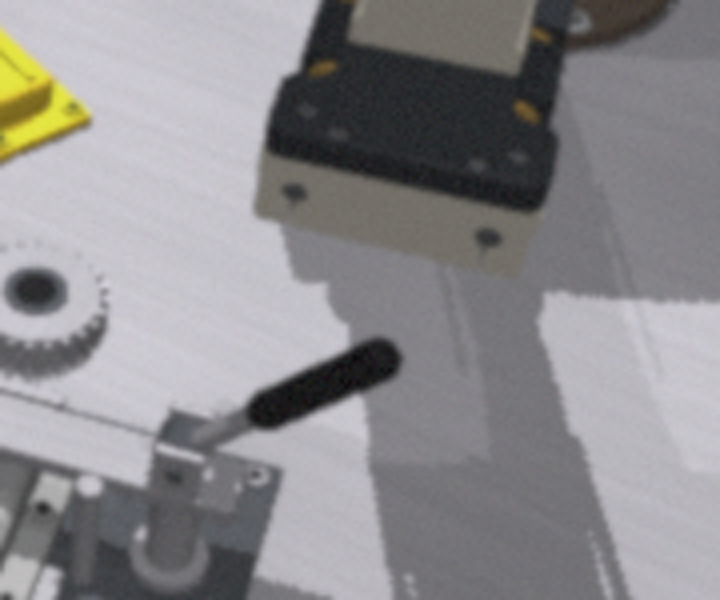

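View pics/w14.png

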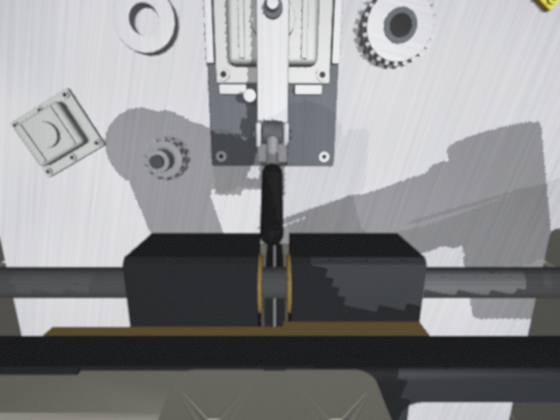

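```bash
python3 -m handwheel '[[0.01,0,0.02,0,0,0],[0.01,0,0.04,0,0,0],[0.01,0,0.048,0,0,0],[0.01,0,0.048,0,0,0]]' 1
python3 -m handwheel '[[0,0,0.005,0,0,0],[0,0,0.01,0,0,0],[0,0,0.01,0,0,0]]' 1
python3 - <<'E'
from h import *
lev(.05,.17)
s=ctrl.snapshot("scene"); k=4; y0,x0=130,290
c=cv2.resize(s["img"][y0:y0+150,x0:x0+180],None,fx=k,fy=k,interpolation=cv2.INTER_CUBIC)
cv2.imwrite("pics/s15.png",c)
E
```

```text
clock: 13.8
tool_pos: [0.5769, 0.106, 0.1949]
orientation: [180.0, -0.0, -76.2]
force: [-0.1, -0.2, 0.4]
opening: 0.0005
clock: 14.18
tool_pos: [0.5769, 0.1067, 0.1847]
orientation: [180.0, -0.0, -76.1]
force: [0.5, -0.1, 0.4]
opening: 0.0002
rel [-0.0002  0.      0.0147] [ 0.0005 -0.     -0.0005] len 0.014683246634452378
```

View pics/s15.png

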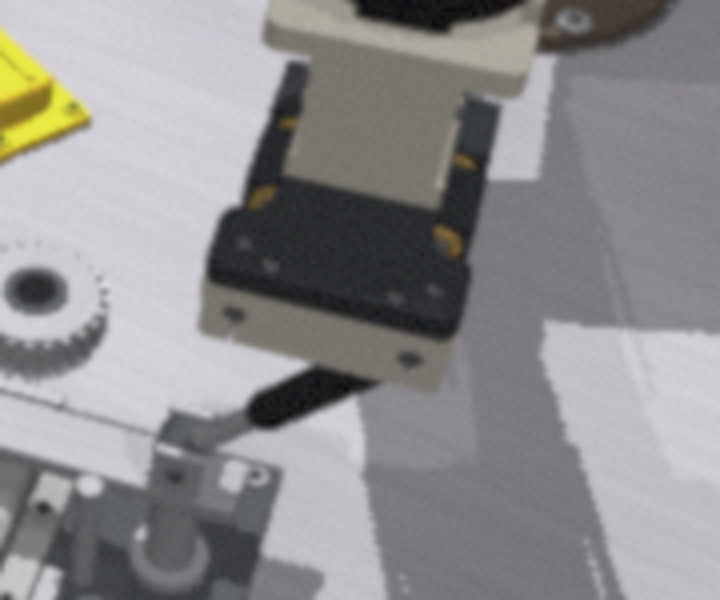

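```bash
python3 -m handwheel '[[0,0,0.004,0,0,0],[0,0,0.008,0,0,0],[0,0,0.008,0,0,0]]' 1
python3 -m handwheel '[[-0.001,0,0.003,0,0,0],[-0.003,0,0.006,0,0,0],[-0.004,0,0.008,0,0,0]]' 1
python3 -m handwheel '[[-0.002,0,0.003,0,0,0],[-0.004,0,0.006,0,0,0],[-0.006,0,0.008,0,0,0]]' 1
```

```text
clock: 14.6
tool_pos: [0.5769, 0.1066, 0.1765]
orientation: [180.0, -0.0, -76.1]
force: [0.6, 0.3, 1.2]
opening: 0.0006
clock: 14.98
tool_pos: [0.5764, 0.1107, 0.1692]
orientation: [-180.0, -0.0, -76.1]
force: [-0.2, -0.3, 3.5]
opening: 0.0003
clock: 15.35
tool_pos: [0.5748, 0.1165, 0.1608]
orientation: [-180.0, -0.0, -76.1]
force: [0.9, -0.9, 2.3]
opening: 0.0004
```

Contact at about 3 N, on the expected path. Following the arc down.

```bash
python3 -m handwheel '[[-0.007,0,0.006,0,0,0],[-0.013,0,0.012,0,0,0],[-0.018,0,0.019,0,0,0],[-0.022,0,0.026,0,0,0],[-0.025,0,0.034,0,0,0],[-0.027,0,0.041,0,0,0],[-0.027,0,0.041,0,0,0]]' 1
python3 - <<'E'
from h import *
s=ctrl.snapshot("scene"); k=4; y0,x0=150,290
c=cv2.resize(s["img"][y0:y0+150,x0:x0+180],None,fx=k,fy=k,interpolation=cv2.INTER_CUBIC)
cv2.imwrite("pics/s16.png",c); print(ctrl.get_obs()["force"])
E
```

```text
clock: 16.23
tool_pos: [0.5678, 0.1428, 0.1192]
orientation: [179.9, -0.0, -76.1]
force: [0.4, -1.0, 0.3]
opening: 0.0005
[ 0.65322442 -0.74049859 -0.43552256]
```

View pics/s16.png

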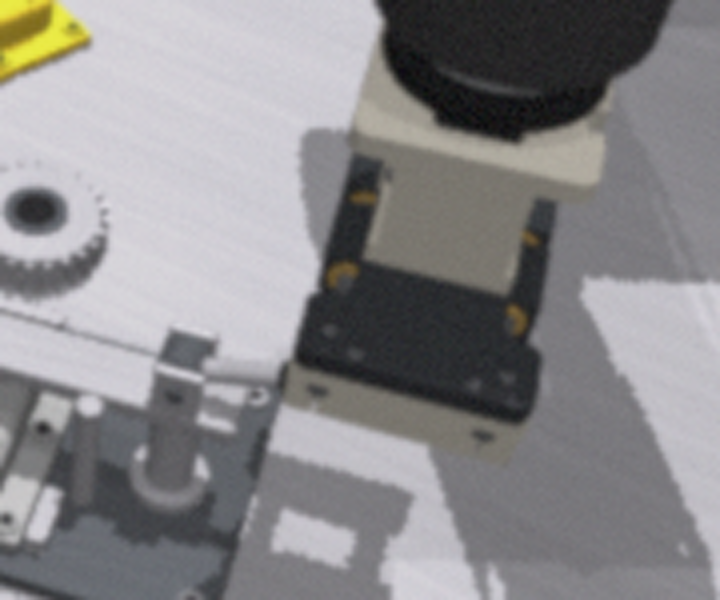

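```bash
python3 -m handwheel '[[-0.001,0,0.004,0,0,0],[-0.002,0,0.008,0,0,0],[-0.002,0,0.011,0,0,0],[-0.002,0,0.011,0,0,0]]' 1
python3 -m handwheel '[[0,0,0.002,0,0,0],[0,0,0.004,0,0,0],[0,0,0.004,0,0,0]]' 1
```

```text
clock: 16.77
tool_pos: [0.5678, 0.1446, 0.1087]
orientation: [180.0, -0.0, -76.1]
force: [0.5, 1.3, 0.9]
opening: 0.0001
clock: 17.15
tool_pos: [0.568, 0.1447, 0.1049]
orientation: [-180.0, 0.0, -76.1]
force: [-0.0, 2.3, 1.7]
opening: 0.0006
```

```bash
python3 -m handwheel '[[0,0,0.002,0,0,0],[0,0,0.004,0,0,0],[0,0,0.004,0,0,0]]' 1
python3 -m handwheel '[[0,0,0.002,0,0,0],[0,0,0.004,0,0,0],[0,0,0.004,0,0,0]]' 1
python3 - <<'E'
from h import *
s=ctrl.snapshot("scene"); k=4; y0,x0=150,250
c=cv2.resize(s["img"][y0:y0+150,x0:x0+180],None,fx=k,fy=k,interpolation=cv2.INTER_CUBIC)
cv2.imwrite("pics/s17.png",c); print(ctrl.get_obs()["force"])
E
```

```text
clock: 17.52
tool_pos: [0.5679, 0.1446, 0.1008]
orientation: [-180.0, -0.0, -76.1]
force: [0.2, 1.7, 3.1]
opening: 0.0006
clock: 17.9
tool_pos: [0.5682, 0.1449, 0.0987]
orientation: [-179.9, 0.0, -76.1]
force: [-5.1, 3.3, 16.8]
opening: 0.0006
[-5.30586037  2.55095454 16.84521905]
```

View pics/s17.png

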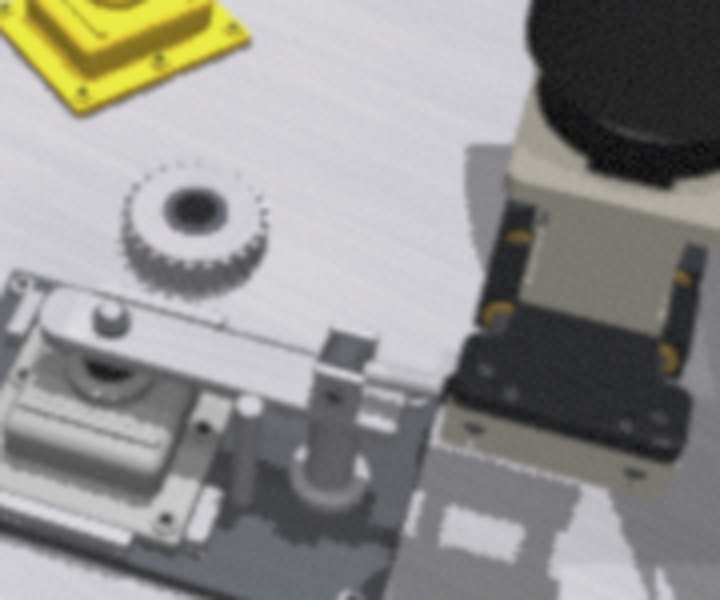

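```bash
python3 -m handwheel '[[0,0,0.002,0,0,0],[0,0,0.002,0,0,0],[0,0,0.002,0,0,0]]' 1
```

```text
clock: 18.32
tool_pos: [0.5686, 0.145, 0.0983]
orientation: [-179.8, 0.0, -76.1]
force: [-9.8, 2.4, 26.8]
opening: 0.0006
```

The force climbs with almost no motion, so the lever is at its end stop. Retreating straight up.

```bash
python3 -m handwheel '[[0,0,-0.01,0,0,0],[0,0,-0.04,0,0,0],[0,0,-0.09,0,0,0],[-0.02,0,-0.14,0,0,0],[-0.05,0.04,-0.16,0,0,0],[-0.08,0.08,-0.16,0,0,0],[-0.1,0.12,-0.16,0,0,0],[-0.1,0.12,-0.16,0,0,0]]' 1
python3 - <<'E'
from h import *
s=ctrl.snapshot("scene"); k=5; y0,x0=200,225
c=cv2.resize(s["img"][y0:y0+110,x0:x0+155],None,fx=k,fy=k,interpolation=cv2.INTER_CUBIC)
a=np.radians(90+FY);u=np.array([np.cos(a),np.sin(a)])
for e,col in ((5,(0,255,0)),(12,(255,0,0))):
    t=np.radians(e)
    for L in (.05,.09,.119):
        p=proj(s,[*(P+L*np.cos(t)*u),.1+L*np.sin(t)]); cv2.circle(c,(int((p[0]-x0+.5)*k),int((p[1]-y0+.5)*k)),3,col,-1)
cv2.imwrite("pics/s18.png",c); 
s=ctrl.snapshot("top");cv2.imwrite("pics/t18.png",cv2.resize(s["img"][80:300,180:420],None,fx=2.7,fy=2.7)); print(ctrl.get_obs()["force"])
E
```

```text
clock: 19.32
tool_pos: [0.4249, 0.2126, 0.255]
orientation: [180.0, 0.0, -76.0]
force: [0.7, 0.1, 0.5]
opening: 0.0006
[-0.44668685  0.27657079 -0.98136907]
```

View pics/s18.png

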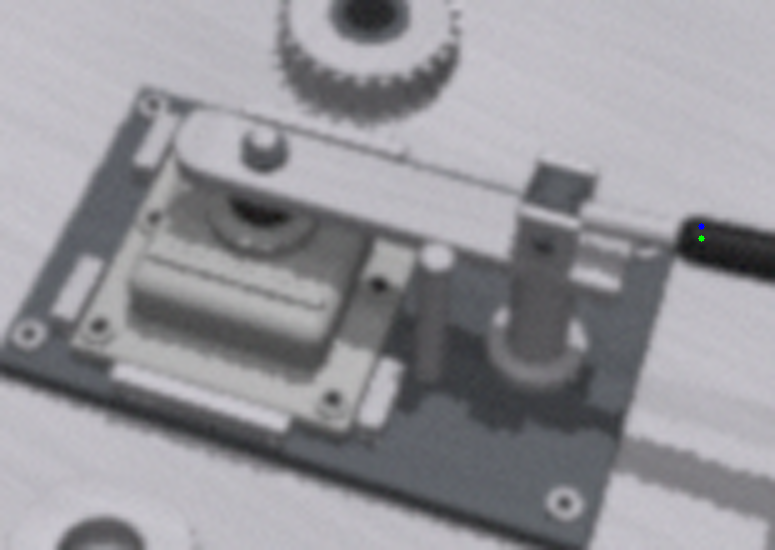

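View pics/t18.png

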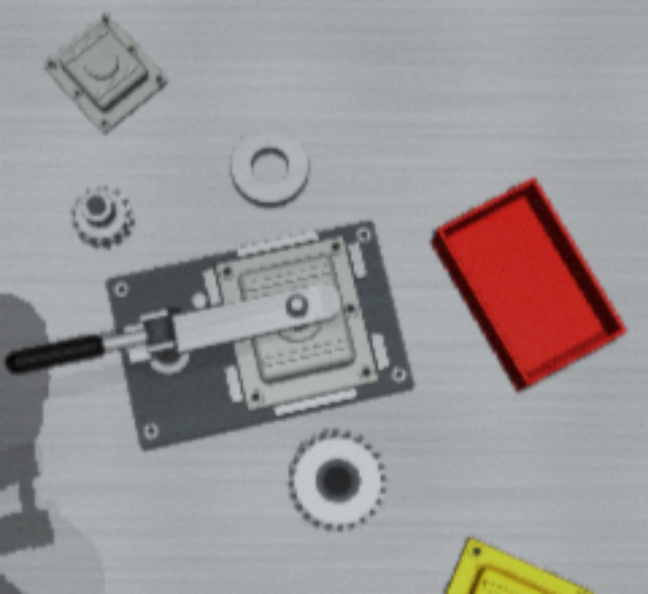

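Lever looks down and the bystanders are where they were. Checking the strap angle and lever angle by overlay.

Run:
```python
from h import *
def ov(n,x0,y0,w,h,k,out):
    s=ctrl.snapshot(n); c=cv2.resize(s["img"][y0:y0+h,x0:x0+w],None,fx=k,fy=k,interpolation=cv2.INTER_CUBIC)
    def dot(X,col):
        p=proj(s,X); cv2.circle(c,(int((p[0]-x0+.5)*k),int((p[1]-y0+.5)*k)),2,col,-1)
    for q,col in((0,(0,255,0)),(.09,(255,0,0))):
      a=np.radians(-90+FY)-q;u=np.array([np.cos(a),np.sin(a)]);nn=np.array([-u[1],u[0]])
      for r in (-.028,.03,.06,.09,.125):
        for w_ in (-.015,.015): dot([*(P+r*u+w_*nn),.084],col)
    for e,col in ((5,(0,255,255)),(12,(255,0,255))):
        t=np.radians(e)
        for r in (.05,.07,.09,.119): dot([*(P+r*np.cos(t)*LU),.1+r*np.sin(t)],col)
    cv2.imwrite(out,c)
ov("top",178,180,130,60,6,"pics/t19.png"); ov("scene",310,200,120,85,6,"pics/s19.png")
```

```text
(no output)
```

View pics/t19.png

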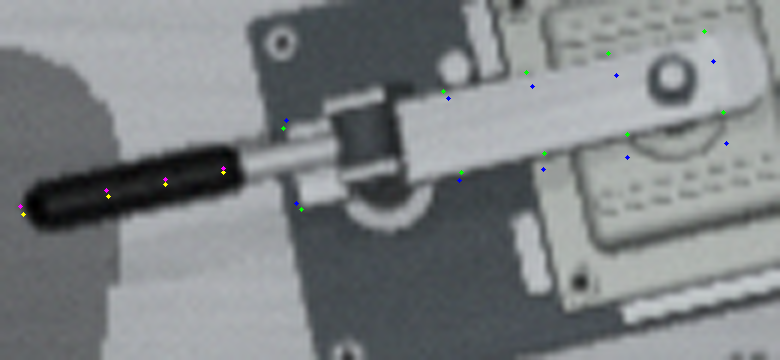

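View pics/s19.png

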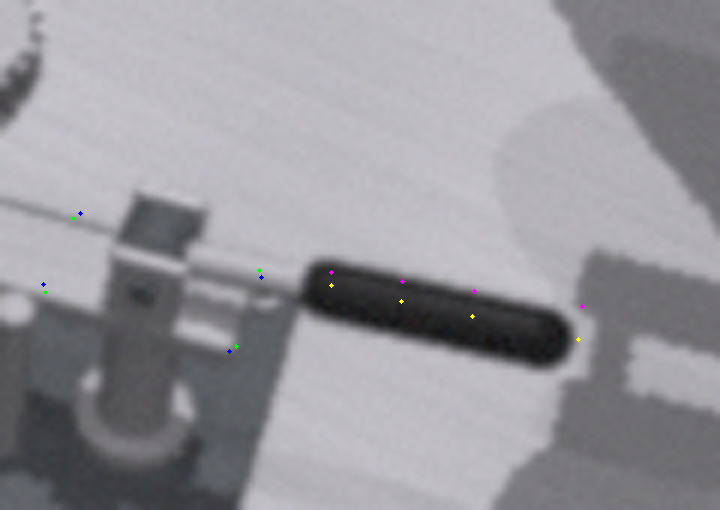

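Strap reads about 0.02 rad from home and the lever axis fits 5° (fully down). The hand is clear, so I'm handing in.

```bash
python3 -m handwheel '[[0,0,0,0,0,0],[0,0,0,0,0,0]]' 1; python3 -c "
from plant import ctrl
print(ctrl.close_job())"
```

```text
clock: 19.77
tool_pos: [0.4277, 0.2126, 0.2545]
orientation: [180.0, -0.0, -76.2]
force: [0.6, -0.4, 1.6]
opening: 0.0005
the job is handed in; nothing more can be done
None
```

I pushed the strap round with the outside of the closed fingers until it stood against its stop pin. Then I pushed the cam lever down with the fingertips to its end stop, moved the hand clear and handed the job in at about 19.8 s. No verdict was reported.

**What the last checks showed**
- **Strap:** by overlay on the top view, about 0.02 rad from home (limit 0.09). While I pushed it, the force rose from 5 to 17 N with no further motion.
- **Lever:** by overlay on the scene view, about 5° above level, which is fully down. The force rose from 17 to 27 N over about 0.4 mm.
- **Cover and bystanders:** by eye, the cover sits in its nest, and the gear, bearing, pinion and tray look where they were. I did not measure these.
- **Hand:** about 0.25 m up and to the side, with the force reading near zero.

**What failed or disagreed**
- **First strap push:** it missed, and the fingers passed over the strap without touching it. In the pictures the fingertips sit about 26 mm higher than `ctrl.tip_extent` says. I backed off, lowered the hand by that amount and repeated the push.
- **Post position:** the top and scene cameras disagreed by about 4 mm.
- **Foot force:** I could not measure how hard the foot presses on the boss. I infer it only from the lever being fully down.

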